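Load an offset bracket into a sloped drilling jig

ROBOT

A 7-joint arm with a two-finger parallel gripper is mounted at the origin on a cart in front of the work surface, level with it; the furniture and walls round the work are solid. World frame = base frame: x ahead of the robot, y to its left, z up, the work surface at z = 0. Lengths are in m, angles in degrees, forces in N, time in s.
With the tool pointing down it reaches from about 0.425 to 0.875 m from the base axis. Payload 4.7 kg.
Tool frame: the origin (TCP) lies between the finger pads; the fingertips stand 22 mm ahead of it and the grasp point (between the pads) lies 3 mm ahead of it; z points along the fingers, y is the line along which they close (so a half turn about z gives the same grasp; the last joint's range is limited). The gripper opens to 87 mm and grips with 3 to 60 N. Pads are 19 mm wide; open, the fingers measure 117 mm over their backs; the gripper's body (75 mm by 190 mm) begins 51 mm behind the grasp point.
Start: joints at [-68.176, 18.392, -4.016, 83.108, 1.295, 78.541, -3.26], TCP at [0.233, 0.607, 0.245] pointing down, gripper open.
Joint ranges: [-163.93, 163.93], [-17.29, 119.83], [-79.2, 71.16], [3.27, 140.29], [-89.18, 269.18], [5.43, 117.66], [-154.24, 154.24]. Speed limits (degrees/s): [147.25, 147.25, 180, 180, 180, 180, 180].

INTERFACE

Orientations are given as [roll, pitch, yaw] about the fixed x, y, z axes, in that order (R = Rz(yaw) Ry(pitch) Rx(roll)).
In Python, from cell import env gives the robot as it stands.
- The arm moves only by the tool drive_tool, never from a script. Its argument "moves" is a list of rows, each a list of 3 entries, a list of its own where there are three numbers: the shift along the tool's x, y, z in mm, then the turn, a rotation vector about the tool's x, y, z in rad, then the closure, from 0 (fully open) to 1 (shut). In form: [[[x, y, z], [wx, wy, wz], jaw], ...]. A call has 1 to 12 rows; each row shifts and turns the commanded pose from where the row before left it, along the tool's axes as they then stand; what a row does not reach is not made up. A row lasts 1/12 s, in which the tool goes at most 41.7 mm and 7.16 degrees, less where a joint would pass 70% of its speed; a pose out of reach is approached as far as the arm can. A call with a gripper value outside its range is refused whole. The fingers move at their own pace and stop on an object; "newtons" is the grip in N (left out, the last holds). Time passes only in rows, so rows that do not move let the fingers close. It gives the time, the measured TCP pose, the force, the opening and the grip force at its end, in the units of the state.
- env.get_obs(): the state, without advancing time (a new reading comes with each control period).
- env.read_camera(name): name is "side" or "top" or "wrist"; returns (picture, depth): 420x560x3 uint8, blue, green, red; 420x560 float32, m along the optical axis (not along the pixel's ray), 0 where there is no reading.
- env.get_calibration(name): a dict with "fx", "fy", "cx", "cy" (pixels), "T" (4x4, takes a point from camera to world coordinates). Camera axes: x right, y down, z forward; pixel columns grow to the right and rows downward; lengths in m; the calibration is good to about 2 mm. A picture is of the moment at which its call begins: read the wrist's pose just before it. get_calibration takes no time and is no camera call; for the wrist camera it gives the pose at the moment of the call.
- env.sign_off(): hands the job in; it is judged then, once.
The state is a dict: "time_s": time; "qpos": joint angles; "joint_velocities": joint speeds; "effort": joint torques, N m; "tool_pos": TCP position; "tool_rot": TCP orientation; "force": force on the tool from outside, world axes, zero at the start; "wrist_torque": the same for the moment, N m; "grip_width": finger opening in m; "grasp_force": force on a finger pad.
Only numpy, scipy, OpenCV 4.12 (cv2) and the standard library are available. Lean on these libraries where they do the work, as an engineer would, in place of code of your own. Each camera call takes 0.05 s, during which the arm holds its last target. There are 200 camera calls.

TASK

Load the blue bracket into the sloped drilling jig: turn it so that its L-shaped foot matches the L-shaped pocket and set it in until the foot lies flat on the pocket floor. Then swing the steel keeper by its red knob over the end of the bracket, all the way to its stop, let go, and leave the tape measure, the red-lidded screw jar and the small screw box where they are.

Things in the scene. Friction and masses are not known exactly. Their poses are not given: they have to be found in the camera images.
- lug (a point): Centre of the 10 mm (x) by 34 mm (y) upright lug on the loose blue bracket (150 g), in the bracket's axes, z up. The lug reaches from 20 mm below (top of the foot) to 25 mm above this point; grip it across its thickness. The foot is 10 mm thick, its underside 30 mm below: a bar x -17 to 17, y -50 to 50 mm, plus a leg x 17 to 50, y -50 to -20 mm. It starts flat on the bench.
- bracket_leg (a point): Middle of the leg of the bracket's foot, half-way through its thickness: 33.5 mm in x, -35 mm in y and -25 mm in z from lug, in the bracket's axes.
- seat (a point): Where lug lies when seated, 30 mm above the pocket floor. Axes of the jig's plate: z its normal, x up its 30 degree slope (away from the robot, but for the jig's yaw), y level; a seated bracket's axes are parallel to them. The pocket, 8 mm deep, is the foot's outline with 2 mm play all round. The wooden plate spans x -62 to 82, y -75 to 115 mm about here; its low edge is 40 mm over the bench.
- seat_leg (a point): Where bracket_leg lies when the bracket is seated; same axes as seat. The dark L-shaped pocket in the light wooden plate of the fixed jig takes the bracket only one way round; the seated foot stands 2 mm proud of the wood.
- keeper_pivot (a point): On the axis of the keeper, a steel turn-button 16 mm wide, 6 mm thick, on the jig's plate, at mid thickness: 84 mm in y and -15 mm in z from seat, in the plate's axes. It turns about the plate's normal, 4 mm clear of the wood and 2 mm clear of a seated bracket; its bar ends 58 mm from this axis.
- keeper_knob (a point): Middle of the red upright knob near the keeper's free end: a round post 14 mm in diameter and 34 mm tall (17 mm either side of this point along the plate's normal) that stands on the keeper's bar, 42 mm from the pivot axis. Its axes turn with the keeper.
- keeper (a joint): Keeper angle, rad: 0 is shut at its stop, the bar pointing in the plate's -y over the +y end of the bracket's bar (knob 42 mm in +y from seat); at 1.57 the bar points down the slope (plate's -x), 2.0 is the open limit. It starts open, turns stiffly (about 1 N at the knob) and stays where it is left.
- tape_measure: Yellow tape measure, 65x81x33 mm, loose on the bench; origin at the centre of its underside. To be left alone.
- screw_jar_1: Jar of screws with a red lid, about 65 mm across and 90 mm tall, loose; origin at the centre of its underside. To be left alone.
- screw_box_1: Small yellow and blue screw box, 55x85x45 mm, loose; origin at the centre of its underside. To be left alone.

How it is judged (in metres and radians):
On the way:
1. the bracket is seated in the pocket (distance between lug and seat below 0.006 m and distance between bracket_leg and seat_leg below 0.006 m and z of lug in the frame of seat below 0.003 m and z of bracket_leg in the frame of seat_leg below 0.003 m and angle between the z axis of lug and the z axis of seat, either way round below 0.07 rad), for 0.2 s.
At the end, for the whole second after the job is handed in: The bracket is at rest in the jig's pocket: lug and leg each within 6 mm of their seated points, both less than 3 mm high of the seated height, the foot parallel to the pocket floor within 4 degrees; the keeper stands within 0.12 rad of its shut stop, over the bracket (all of step 1 and value of joint keeper below 0.12 rad and linear speed of bracket below 0.02 m/s); the robot touches nothing.
It fails at once if the tape measure is pushed more than 40 mm from its place (distance of tape_measure from where it was at the start of the episode above 0.04 m).
It fails at once if the red-lidded screw jar is pushed more than 40 mm from its place (distance of screw_jar_1 from where it was at the start of the episode above 0.04 m).
It fails at once if the small screw box is pushed more than 40 mm from its place (distance of screw_box_1 from where it was at the start of the episode above 0.04 m).
It also fails if it takes over 51 s, if anything falls off the work surface, if the arm or the gripper's body presses on something with over 40 N, if the wrist force passes 120 N, or if a joint passes its speed limit or range.

## Working session

There is one attempt and no reset: what is moved stays moved. The work goes in short steps, Python scripts to look and compute and a tool call to move; the robot and the scene stay as the last step left them, time stands still between calls to the robot, and variables do not carry over. Pictures are saved under pics/ and viewed, at most 13 in all, crops included, and the job is handed in when it is done.

Besides the shell and the picture viewer there is one more tool, called as name([rows], argument=value, ...), one row to a line, values as JSON. drive_tool: Moves the arm, as the interface text tells. Its arguments: {"type":"object","properties":{"moves":{"type":"array"},"newtons":{"type":"number"}},"required":["moves"]}

```bash
mkdir -p pics; ls; cat > h.py <<'E'
import numpy as np,cv2
from cell import env
from scipy.spatial.transform import Rotation as R
def snap(n,f):
    c=env.get_calibration(n); p,d=env.read_camera(n); cv2.imwrite(f'pics/{f}.png',p)
    np.savez(f'pics/{f}.npz',p=p,d=d,T=c['T'],k=[c['fx'],c['fy'],c['cx'],c['cy']]); return p,d
def pts(f):
    z=np.load(f'pics/{f}.npz'); d=z['d']; fx,fy,cx,cy=z['k']; v,u=np.mgrid[:d.shape[0],:d.shape[1]]
    P=np.stack([(u-cx)/fx*d,(v-cy)/fy*d,d],-1)@z['T'][:3,:3].T+z['T'][:3,3]; P[d==0]=np.nan
    return z['p'],P
def proj(f,X):
    z=np.load(f'pics/{f}.npz'); fx,fy,cx,cy=z['k']; C=(np.atleast_2d(X)-z['T'][:3,3])@z['T'][:3,:3]
    return np.stack([C[:,0]/C[:,2]*fx+cx,C[:,1]/C[:,2]*fy+cy],-1)
E
python3 - <<'E'
from h import *
a,_=snap('top','top0'); b,_=snap('side','side0')
o=env.get_obs(); print(o['time_s'],o['tool_pos'],o['tool_rot'],o['grip_width'])
E
```

```text
pics
0.1 [0.23297155 0.60633183 0.24358671] [-1.79902472e+02  4.34425270e-03  1.58988634e+02] 0.08692087613552307
```

View pics/top0.png

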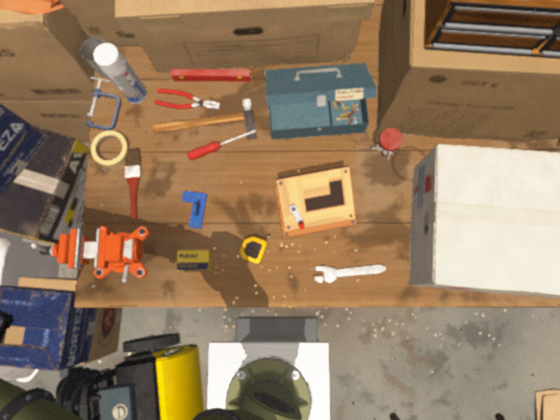

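View pics/side0.png

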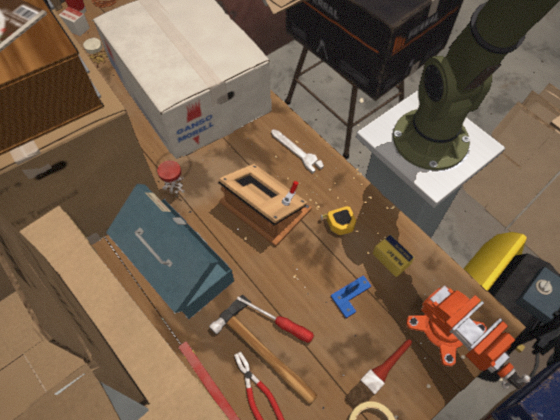

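The top view shows the blue bracket at about (195,208), the jig at (315,200) with its pocket at (325,195), the knob at (300,222), the tape at (254,250) and the box at (193,260). The jar is at (390,140). Next I measure these.

```bash
python3 - <<'E'
from h import *
for f,roi in (('top0',(175,180,215,235)),('side0',(325,270,375,322))):
    p,P=pts(f); h=cv2.cvtColor(p,cv2.COLOR_BGR2HSV)
    m=(h[...,0]>95)&(h[...,0]<130)&(h[...,1]>120); r=np.zeros_like(m); x0,y0,x1,y1=roi; r[y0:y1,x0:x1]=1; m&=r
    Q=P[m]; print(f,m.sum(),np.nanmean(Q,0),np.nanpercentile(Q[:,2],[2,25,50,75,98]))
    t=Q[Q[:,2]>0.03]; print('lug',len(t),np.nanmean(t,0), np.nanpercentile(t[:,2],95))
    f0=Q[(Q[:,2]<.02)]; print(cv2.minAreaRect((f0[:,:2]*1000).astype(np.float32)))
    if len(t)>3: print(cv2.minAreaRect((t[:,:2]*1000).astype(np.float32)))
p,P=pts('top0')
for n,(x,y) in dict(tape=(254,250),box=(193,260),jar=(390,140),knob=(301,226),white=(294,211),pocket=(320,200),wood=(345,210),benchnear=(240,200)).items(): print(n,P[y,x])
for f,a in (('top0',(265,155,365,245)),('side0',(205,155,325,250)),('top0',(170,180,220,240)),('side0',(320,265,380,325))):
    x0,y0,x1,y1=a; c=cv2.imread(f'pics/{f}.png')[y0:y1,x0:x1]
    cv2.imwrite(f'pics/c{f}{x0}.png',cv2.resize(c,(400,300) ))
import glob
L=[cv2.imread(f'pics/{q}.png') for q in ('ctop0265','cside0205','ctop0170','cside0320')]
cv2.imwrite('pics/m0.png',np.vstack([np.hstack(L[:2]),np.hstack(L[2:])]))
E
```

```text
top0 437 [0.51190644 0.20271247 0.01478524] [0.00556022 0.00877159 0.01037663 0.01261512 0.05572112]
lug 46 [0.50358438 0.19717853 0.05155824] 0.057564067786115836
((506.63922119140625, 212.9711456298828), (63.55103302001953, 97.6038589477539), 85.05457305908203)
((505.5032043457031, 196.93212890625), (9.841156005859375, 32.053653717041016), 82.83197021484375)
side0 637 [0.51964447 0.20726048 0.01458796] [0.00426272 0.00846092 0.01020237 0.01253094 0.05282022]
lug 74 [0.51146842 0.19979385 0.04739289] 0.05636989731715253
((508.005615234375, 216.28781127929688), (66.89881896972656, 103.6479263305664), 81.83340454101562)
((509.2406005859375, 199.18406677246094), (10.035069465637207, 32.808807373046875), 82.46807098388672)
tape [0.39009993 0.03748317 0.03415165]
box [0.36298111 0.19772012 0.04790996]
jar [ 0.67207435 -0.32341851  0.10251637]
knob [ 0.44580761 -0.0873505   0.09476285]
white [ 0.48708684 -0.06984799  0.08288663]
pocket [ 0.51890728 -0.13913704  0.06864829]
wood [ 0.49364002 -0.20593021  0.05759857]
benchnear [ 0.53494042  0.08139689 -0.00390796]
```

View pics/m0.png

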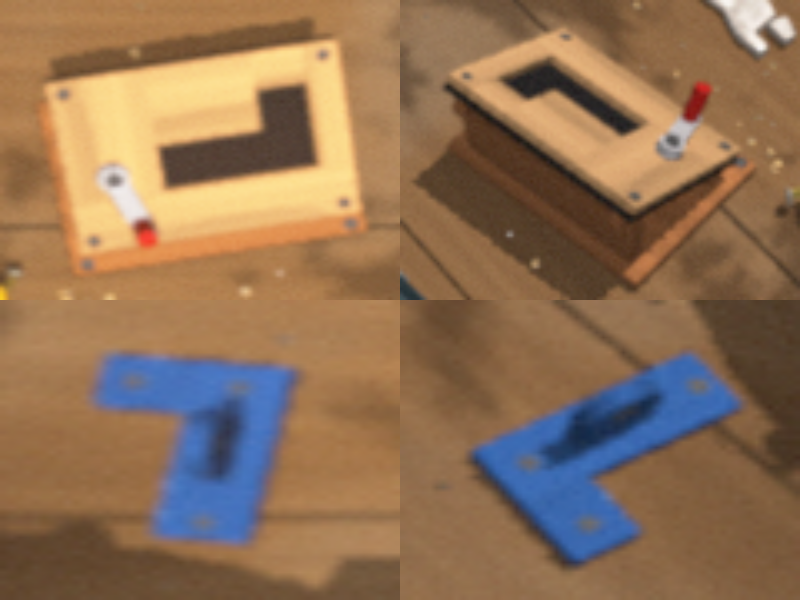

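The crops confirm the layout: the pocket bar runs along y, with its leg up-slope at the -y end. The bracket's bar runs along x with its leg towards +y at the far end, so its yaw is about 80°. I'll fit the outlines in both views.

```bash
cat > fit.py <<'E'
from h import *
from scipy.optimize import minimize
FOOT=np.array([[-17,-50],[50,-50],[50,-20],[17,-20],[17,50],[-17,50]])/1e3
PLATE=np.array([[-62,-75],[82,-75],[82,115],[-62,115]])/1e3
def lift(P2,z): return np.c_[P2,np.full(len(P2),z)]
def Rj(yaw): return R.from_euler('xyz',[0,-30,yaw],degrees=True).as_matrix()
def Rb(yaw): return R.from_euler('z',yaw,degrees=True).as_matrix()
S=4
def render(f,polys,shape):
    m=np.zeros((shape[0]*S,shape[1]*S),np.uint8)
    for X in polys:
        u=(proj(f,X)+.5)*S-.5; cv2.fillPoly(m,[np.round(u*16).astype(np.int32)],1,shift=4)
    return m
def iou(f,mask,polys):
    m=render(f,polys,mask.shape); M=cv2.resize(mask.astype(np.uint8),None,fx=S,fy=S,interpolation=cv2.INTER_NEAREST)
    return (m&M).sum()/((m|M).sum())
def roi(m,x0,y0,x1,y1):
    r=np.zeros_like(m); r[y0:y1,x0:x1]=1; return m&r
def hull(X,f): # convex box silhouette
    u=proj(f,X); i=cv2.convexHull(u.astype(np.float32),returnPoints=False)[:,0]; return X[i]
def best(cost,x0,d):
    x=np.array(x0,float)
    for k in (1,.4,.15):
        s=np.vstack([x]+[x+k*np.eye(len(x))[i]*d[i] for i in range(len(x))])
        x=minimize(cost,x,method='Nelder-Mead',options=dict(initial_simplex=s,maxiter=150)).x
    return x
def brpolys(f,v):
    A=Rb(v[2]); o=np.array([v[0],v[1],.03])
    lug=np.array([[x,y,z] for x in(-.005,.005) for y in(-.017,.017) for z in(-.02,.025)])
    return [lift(FOOT,-.02)@A.T+o,lift(FOOT,-.03)@A.T+o,hull(lug@A.T+o,f)]
def jpoly(f,v): return [lift(PLATE,-.022)@Rj(v[3]).T+v[:3]]
E
python3 - <<'E'
from fit import *
Z={f:pts(f) for f in('top0','side0')}
H={f:cv2.cvtColor(Z[f][0],cv2.COLOR_BGR2HSV) for f in Z}
bm={f:(H[f][...,0]>95)&(H[f][...,0]<130)&(H[f][...,1]>100) for f in H}
bm['top0']=roi(bm['top0'],170,180,220,240); bm['side0']=roi(bm['side0'],322,265,380,325)
for fs in (['top0'],['side0'],['top0','side0']):
    c=lambda v:-sum(iou(f,bm[f],brpolys(f,v)) for f in fs)/len(fs)
    v=best(c,[.507,.2,82],[.01,.01,6]); print('br',fs,v.round(4),c(v))
# plate plane
for f,a in (('top0',(278,165,356,236)),('side0',(205,155,325,250))):
    p,P=Z[f]; m=(H[f][...,2]>165)&(H[f][...,0]<28)&(H[f][...,1]>60)
    m=roi(m,*a)
    m&=P[...,2]>.035
    Q=P[m]; 
    for _ in range(6):
        c0=Q.mean(0); n=np.linalg.svd(Q-c0,full_matrices=False)[2][2]; n*=np.sign(n[2]); r=(Q-c0)@n; Q=Q[abs(r)<max(2.5*r.std(),.002)]
    print(f,len(Q),'n',n.round(4),'tilt',np.degrees(np.arccos(n[2])),'yaw',np.degrees(np.arctan2(-n[1],-n[0])),c0, r.std())
    # outline: dist to plane small & mask
    pm=roi((abs((P-c0)@n)<.006),*a); pm=cv2.morphologyEx(pm.astype(np.uint8),cv2.MORPH_CLOSE,np.ones((9,9)))>0
    m2=cv2.morphologyEx(m.astype(np.uint8),cv2.MORPH_CLOSE,np.ones((25,25)))
    ro=cv2.minAreaRect((Q[:,:]@np.linalg.svd(np.eye(3))[0]*1000)[:,:2].astype(np.float32)); print(ro)
    cv2.imwrite(f'pics/mask_{f}.png',np.hstack([m[a[1]:a[3],a[0]:a[2]],m2[a[1]:a[3],a[0]:a[2]]>0])*255)
    np.save(f'pics/pm_{f}.npy',m2>0)
pm={f:np.load(f'pics/pm_{f}.npy') for f in Z}
for fs in (['top0'],['side0'],['top0','side0']):
    c=lambda v:-sum(iou(f,pm[f],jpoly(f,v)) for f in fs)/len(fs)
    v=best(c,[.515,-.13,.1,8],[.01,.01,.008,4]); print('jig',fs,v.round(4),c(v), 'lowtop',(np.array([-.062,0,-.022])@Rj(v[3]).T+v[:3])[2])
E
```

```text
br ['top0'] [ 0.506   0.1989 83.4746] -0.8052626083324632
br ['side0'] [ 0.5061  0.1982 83.1693] -0.8661816398266983
br ['top0', 'side0'] [ 0.5065  0.1989 82.8594] -0.8351492972894984
top0 2879 n [-0.4915 -0.092   0.866 ] tilt 30.005726815051844 yaw 10.602157907568483 [ 0.52275012 -0.12584364  0.08417363] 0.002008133586364507
((520.0335693359375, -129.25503540039062), (126.40894317626953, 190.35079956054688), 10.318227767944336)
side0 1653 n [-0.4937 -0.093   0.8646] tilt 30.159770540641823 yaw 10.6708788378235 [ 0.52578231 -0.12130078  0.08466265] 0.0013186788694836257
((520.8795166015625, -128.28311157226562), (125.943359375, 192.57861328125), 10.579660415649414)
jig ['top0'] [ 0.5018 -0.1516  0.1064 10.4921] -0.9769888018641983 lowtop 0.05631082633531605
jig ['side0'] [ 0.5096 -0.1447  0.1093 11.0894] -0.9155054922701383 lowtop 0.059290720835732655
jig ['top0', 'side0'] [ 0.5043 -0.1524  0.0932 10.5815] -0.9502727216447169 lowtop 0.043181579508832356[ WARN:0@18.768] global loadsave.cpp:1063 imwrite_ Unsupported depth image for selected encoder is fallbacked to CV_8U.
```

Jig yaw is 10.6° and the seat is near (0.505, -0.152, 0.096). The lug is near (0.506, 0.199, 0.030) with bracket yaw 83°. I'll plan the approach and check corridor heights.

```bash
cat >> h.py <<'E'
def Rd(yaw): return R.from_euler('xyz',[180,0,yaw],degrees=True)
def rows(p0,R0,p1,R1,n):
    """n equal rows from pose to pose (constant world velocity, constant rotvec)"""
    w=(R0.inv()*R1).as_rotvec()/n; out=[]; Rc=R0
    for i in range(n):
        out.append([np.round(Rc.inv().apply((p1-p0)/n)*1000,1).tolist(),np.round(w,4).tolist()]); Rc=Rc*R.from_rotvec(w)
    return out
def cur():
    o=env.get_obs(); return np.array(o['tool_pos']),R.from_euler('xyz',o['tool_rot'],degrees=True)
E
python3 - <<'E'
from h import *
p,P=pts('top0')
for f in('top0','side0'):
    _,P=pts(f); Q=P.reshape(-1,3)
    for x0,y0,x1,y1 in((.2,.25,.5,.65),(.4,.05,.6,.25),(.4,-.3,.65,.05)):
        m=(Q[:,0]>x0)&(Q[:,0]<x1)&(Q[:,1]>y0)&(Q[:,1]<y1); print(f,np.nanpercentile(Q[m][:,2],99.5))
c=env.get_calibration('wrist'); p0,R0=cur(); T=c['T']; print('cam in tool',R0.inv().apply(T[:3,3]-p0),(R0.inv()*R.from_matrix(T[:3,:3])).as_matrix().round(3),c['fx'])
for r in rows(p0,R0,np.array([.506,.199,.20]),Rd(173),12): print(r)
E
```

```text
top0 0.3283028150501818
top0 0.05244497569876965
top0 0.11801216599468657
side0 0.13052999259639061
side0 0.050887564166654936
side0 0.11722090014401966
cam in tool [ 0.08291959  0.00021027 -0.13890321] [[-0.001 -0.954 -0.3  ]
 [ 1.    -0.001  0.   ]
 [-0.    -0.3    0.954]] 373.7717125937579
[[-33.4, -23.5, 3.7], [-0.0001, -0.0, -0.0204]]
[[-32.9, -24.2, 3.7], [-0.0001, -0.0, -0.0204]]
[[-32.4, -24.9, 3.7], [-0.0001, -0.0, -0.0204]]
[[-31.9, -25.5, 3.7], [-0.0001, -0.0, -0.0204]]
[[-31.4, -26.2, 3.7], [-0.0001, -0.0, -0.0204]]
[[-30.8, -26.8, 3.7], [-0.0001, -0.0, -0.0204]]
[[-30.3, -27.4, 3.7], [-0.0001, -0.0, -0.0204]]
[[-29.7, -28.0, 3.7], [-0.0001, -0.0, -0.0204]]
[[-29.1, -28.6, 3.6], [-0.0001, -0.0, -0.0204]]
[[-28.6, -29.2, 3.6], [-0.0001, -0.0, -0.0204]]
[[-28.0, -29.8, 3.6], [-0.0001, -0.0, -0.0204]]
[[-27.3, -30.4, 3.6], [-0.0001, -0.0, -0.0204]]
```

drive_tool([
  [[-33.4,-23.5,2],[0,0,-0.0204],0],
  [[-32.9,-24.2,2],[0,0,-0.0204],0],
  [[-32.4,-24.9,2],[0,0,-0.0204],0],
  [[-31.9,-25.5,2],[0,0,-0.0204],0],
  [[-31.4,-26.2,3],[0,0,-0.0204],0],
  [[-30.8,-26.8,3],[0,0,-0.0204],0],
  [[-30.3,-27.4,4],[0,0,-0.0204],0],
  [[-29.7,-28,4],[0,0,-0.0204],0],
  [[-29.1,-28.6,5],[0,0,-0.0204],0],
  [[-28.6,-29.2,5],[0,0,-0.0204],0],
  [[-28,-29.8,6],[0,0,-0.0204],0],
  [[-27.3,-30.4,6],[0,0,-0.0204],0],
])

```text
time_s: 1.1
tool_pos: [0.5066, 0.1977, 0.2002]
tool_rot: [180.0, -0.0, 173.1]
force: [0.9, 0.9, -0.5]
grip_width: 0.0867
grasp_force: 0.0
```

drive_tool([
  [[0,0,0],[0,0,0],0],
  [[0,0,0],[0,0,0],0],
  [[0,0,0],[0,0,0],0],
])

```text
time_s: 1.35
tool_pos: [0.5056, 0.2001, 0.2002]
tool_rot: [180.0, -0.1, 173.0]
force: [-0.6, 0.8, -0.2]
grip_width: 0.0871
grasp_force: 0.0
```

```bash
python3 - <<'E'
from fit import *
print(cur()[0],env.get_obs()['tool_rot'])
p,d=snap('wrist','w1')
h=cv2.cvtColor(p,cv2.COLOR_BGR2HSV)
m=(h[...,0]>95)&(h[...,0]<130)&(h[...,1]>100)
n,l,s,c=cv2.connectedComponentsWithStats(m.astype(np.uint8)); k=1+np.argmax(s[1:,4]); print(s[1:][s[1:,4]>200],c[k])
m=l==k; f='w1'
cst=lambda v:-iou(f,m,brpolys(f,v))
v=best(cst,[.506,.199,83],[.01,.01,6]); print(v.round(4),cst(v))
q=p.copy()
for X in brpolys(f,v): cv2.polylines(q,[np.round(proj(f,X)).astype(np.int32)],1,(0,255,0))
cv2.imwrite('pics/w1o.png',q)
E
```

```text
[0.50561515 0.20008673 0.20021398] [ 1.79982872e+02 -6.11388858e-02  1.72995800e+02]
[[ 198    0   52    8  211]
 [ 262  135   72  107 4831]] [287.60629269 195.57358725]
[ 0.5066  0.1988 82.5248] -0.916825833699121
```

View pics/w1o.png

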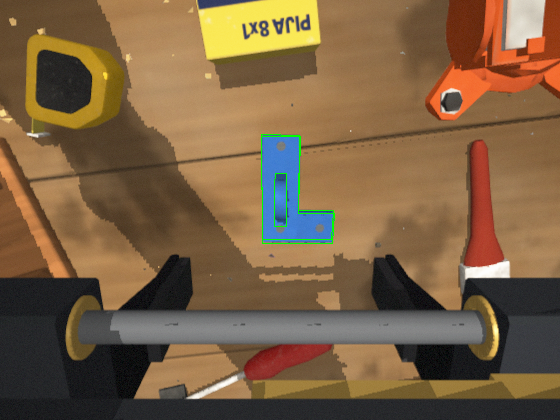

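The wrist fit overlays the bracket closely: lug at (280,200), box, tape and vise clear of the fingers. I'll descend and grip.

drive_tool([
  [[-1.2,-1.2,38],[0,0,0.0087],0],
  [[0,0,38],[0,0,0],0],
  [[0,0,38],[0,0,0],0],
  [[0,0,30],[0,0,0],0],
  [[0,0,14],[0,0,0],0],
  [[0,0,0],[0,0,0],0],
  [[0,0,0],[0,0,0],1],
  [[0,0,0],[0,0,0],1],
  [[0,0,0],[0,0,0],1],
  [[0,0,0],[0,0,0],1],
  [[0,0,0],[0,0,0],1],
  [[0,0,0],[0,0,0],1],
], newtons=25)

```text
time_s: 2.4
tool_pos: [0.5076, 0.1985, 0.0434]
tool_rot: [179.9, 0.1, 172.5]
force: [-0.0, 0.6, -0.2]
grip_width: 0.0548
grasp_force: 0.0
```

drive_tool([
  [[0,0,0],[0,0,0],1],
  [[0,0,0],[0,0,0],1],
  [[0,0,0],[0,0,0],1],
  [[0,0,0],[0,0,0],1],
])

```text
time_s: 2.73
tool_pos: [0.5071, 0.1982, 0.0426]
tool_rot: [180.0, 0.0, 172.5]
force: [0.2, -0.8, 0.3]
grip_width: 0.0284
grasp_force: 0.0
```

drive_tool([
  [[0,0,0],[0,0,0],1],
  [[0,0,0],[0,0,0],1],
  [[0,0,0],[0,0,0],1],
  [[0,0,0],[0,0,0],1],
  [[0,0,0],[0,0,0],1],
])

```text
time_s: 3.15
tool_pos: [0.5071, 0.1984, 0.0425]
tool_rot: [180.0, 0.0, 172.5]
force: [-0.6, -0.0, 0.2]
grip_width: 0.01
grasp_force: 25.0
```

drive_tool([
  [[0,0,-30],[0,0,0],1],
  [[0,0,-40],[0,0,0],1],
  [[0,0,-40],[0,0,0],1],
  [[0,0,-40],[0,0,0],1],
  [[0,0,-30],[0,0,0],1],
  [[0,0,0],[0,0,0],1],
  [[0,0,0],[0,0,0],1],
])

```text
time_s: 3.73
tool_pos: [0.5081, 0.1986, 0.2244]
tool_rot: [179.9, 0.2, 172.5]
force: [0.4, -0.6, -3.1]
grip_width: 0.0096
grasp_force: 25.0
```

```bash
cat >> fit.py <<'E'
def held(f,w0):
    """bracket pose in the tool frame: v=[x,y,z offset of lug mm in tool, yaw deviation, ry dev (pitch about tool y)]"""
    z=np.load(f'pics/{f}.npz'); return z
def polys3(f,A,o):
    lug=np.array([[x,y,z] for x in(-.005,.005) for y in(-.017,.017) for z in(-.02,.025)])
    return [lift(FOOT,-.02)@A.T+o,lift(FOOT,-.03)@A.T+o,hull(lug@A.T+o,f)]
E
python3 - <<'E'
from fit import *
p0,R0=cur(); o=env.get_obs(); print(p0,o['tool_rot'],o['grip_width'],o['grasp_force'])
p,d=snap('wrist','w2')
h=cv2.cvtColor(p,cv2.COLOR_BGR2HSV); m=(h[...,0]>95)&(h[...,0]<130)&(h[...,1]>100)
n,l,s,c=cv2.connectedComponentsWithStats(m.astype(np.uint8)); k=1+np.argmax(s[1:,4]); print(s[1:][s[1:,4]>200])
# expected: bracket frame in tool: x_b=+y_t... 
A0=R0.as_matrix().T@Rb(82.5); print(A0.round(2))
q=p.copy(); A=Rb(82.5); lug=p0+R0.apply([0,0,.0126])
for X in polys3('w2',A,lug): cv2.polylines(q,[np.round(proj('w2',X)).astype(np.int32)],1,(0,255,0))
cv2.imwrite('pics/w2o.png',q)
# rows to pre-seat pose
seat=np.array([.505,-.152,.096]); Rt=R.from_matrix(Rj(10.6)@A.T@R0.as_matrix()); print(Rt.as_euler('xyz',degrees=True))
tgt=seat+Rj(10.6)@np.array([0,0,.0126+.07]); print(tgt)
for r in rows(p0,R0,tgt,Rt,14): print(r)
E
```

```text
[0.50805267 0.19860043 0.22444059] [179.86018861   0.18082873 172.50787769] 0.009618249495185872 24.9983058613725
[[ 204    0   65   10  351]
 [ 247  164   71  147 7633]
 [ 512  358   27   40  363]]
[[-0.  1. -0.]
 [ 1.  0.  0.]
 [ 0. -0. -1.]]
[149.86005907   0.16054105 100.51640768]
[ 0.46440477 -0.15959719  0.1675337 ]
[[-0.2, -25.8, 4.0], [-0.032, -0.0237, 0.0875]]
[[-2.4, -25.8, 3.2], [-0.032, -0.0237, 0.0875]]
[[-4.6, -25.6, 2.5], [-0.032, -0.0237, 0.0875]]
[[-6.8, -25.1, 1.8], [-0.032, -0.0237, 0.0875]]
[[-8.9, -24.5, 1.2], [-0.032, -0.0237, 0.0875]]
[[-11.0, -23.7, 0.6], [-0.032, -0.0237, 0.0875]]
[[-13.0, -22.6, 0.2], [-0.032, -0.0237, 0.0875]]
[[-14.9, -21.4, -0.2], [-0.032, -0.0237, 0.0875]]
[[-16.7, -20.0, -0.5], [-0.032, -0.0237, 0.0875]]
[[-18.4, -18.4, -0.7], [-0.032, -0.0237, 0.0875]]
[[-20.0, -16.7, -0.8], [-0.032, -0.0237, 0.0875]]
[[-21.4, -14.9, -0.8], [-0.032, -0.0237, 0.0875]]
[[-22.6, -12.9, -0.7], [-0.032, -0.0237, 0.0875]]
[[-23.7, -10.9, -0.6], [-0.032, -0.0237, 0.0875]]
```

View pics/w2o.png

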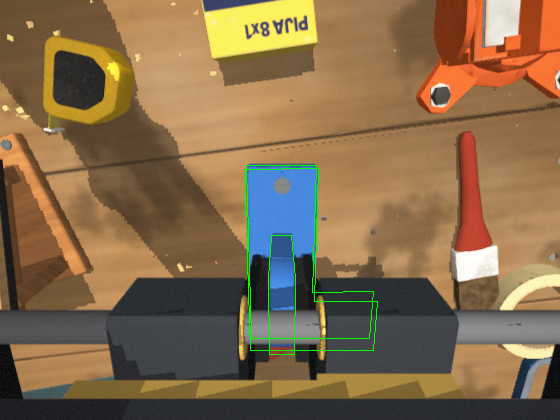

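The held bracket matches the expected pose in the tool to within about 1 px (bar at (282,165)–(282,350)). Next I move to a look-out beside the pocket.

```bash
python3 - <<'E'
from fit import *
p0,R0=cur(); A=R.from_euler('xyz',[180,0,172.5],degrees=True)
Rt=R.from_matrix(Rj(10.6)@Rb(82.5).T)*A
seat=np.array([.505,-.152,.096]); tgt=seat+Rj(10.6)@np.array([0,-.06,.0126+.085]); print(tgt,Rt.as_euler('xyz',degrees=True))
for r in rows(p0,A,tgt,Rt,16): print(r)
E
```

```text
[ 0.46806984 -0.21995295  0.18052408] [150.    0.  100.6]
[[-1.0, -26.2, 2.6], [-0.0283, -0.0205, 0.0765]]
[[-3.0, -26.1, 1.9], [-0.0283, -0.0205, 0.0765]]
[[-4.9, -25.9, 1.3], [-0.0283, -0.0205, 0.0765]]
[[-6.9, -25.5, 0.7], [-0.0283, -0.0205, 0.0765]]
[[-8.8, -24.9, 0.1], [-0.0283, -0.0205, 0.0765]]
[[-10.7, -24.1, -0.4], [-0.0283, -0.0205, 0.0765]]
[[-12.5, -23.2, -0.8], [-0.0283, -0.0205, 0.0765]]
[[-14.2, -22.2, -1.2], [-0.0283, -0.0205, 0.0765]]
[[-15.9, -21.0, -1.5], [-0.0283, -0.0205, 0.0765]]
[[-17.5, -19.6, -1.7], [-0.0283, -0.0205, 0.0765]]
[[-19.0, -18.2, -1.9], [-0.0283, -0.0205, 0.0765]]
[[-20.4, -16.6, -2.0], [-0.0283, -0.0205, 0.0765]]
[[-21.6, -15.0, -2.0], [-0.0283, -0.0205, 0.0765]]
[[-22.7, -13.2, -1.9], [-0.0283, -0.0205, 0.0765]]
[[-23.7, -11.4, -1.8], [-0.0283, -0.0205, 0.0765]]
[[-24.6, -9.5, -1.6], [-0.0283, -0.0205, 0.0765]]
```

drive_tool([
  [[-1.0,-26.2,2.6],[-0.0283,-0.0205,0.0765],1],
  [[-3.0,-26.1,1.9],[-0.0283,-0.0205,0.0765],1],
  [[-4.9,-25.9,1.3],[-0.0283,-0.0205,0.0765],1],
  [[-6.9,-25.5,0.7],[-0.0283,-0.0205,0.0765],1],
  [[-8.8,-24.9,0.1],[-0.0283,-0.0205,0.0765],1],
  [[-10.7,-24.1,-0.4],[-0.0283,-0.0205,0.0765],1],
  [[-12.5,-23.2,-0.8],[-0.0283,-0.0205,0.0765],1],
  [[-14.2,-22.2,-1.2],[-0.0283,-0.0205,0.0765],1],
  [[-15.9,-21.0,-1.5],[-0.0283,-0.0205,0.0765],1],
  [[-17.5,-19.6,-1.7],[-0.0283,-0.0205,0.0765],1],
  [[-19.0,-18.2,-1.9],[-0.0283,-0.0205,0.0765],1],
  [[-20.4,-16.6,-2.0],[-0.0283,-0.0205,0.0765],1],
])

```text
time_s: 4.78
tool_pos: [0.4761, -0.1161, 0.1884]
tool_rot: [157.2, 3.5, 118.2]
force: [1.3, -0.2, -1.5]
grip_width: 0.0095
grasp_force: 25.0
```

drive_tool([
  [[-21.6,-15.0,-2.0],[-0.0283,-0.0205,0.0765],1],
  [[-22.7,-13.2,-1.9],[-0.0283,-0.0205,0.0765],1],
  [[-23.7,-11.4,-1.8],[-0.0283,-0.0205,0.0765],1],
  [[-24.6,-9.5,-1.6],[-0.0283,-0.0205,0.0765],1],
  [[0,0,0],[0,0,0],1],
  [[0,0,0],[0,0,0],1],
  [[0,0,0],[0,0,0],1],
  [[0,0,0],[0,0,0],1],
])

```text
time_s: 5.45
tool_pos: [0.4682, -0.2183, 0.1795]
tool_rot: [150.1, -0.0, 100.8]
force: [0.5, -0.8, -1.4]
grip_width: 0.0095
grasp_force: 25.0
```

```bash
python3 - <<'E'
from fit import *
p0,R0=cur(); o=env.get_obs(); print(p0,o['tool_rot'],o['time_s'])
p,d=snap('wrist','w3'); q=p.copy(); f='w3'
seat=np.array([.505,-.152,.096]); J=Rj(10.6)
poc=cv2.copyMakeBorder  # unused
PO=np.array([[-19,-52],[52,-52],[52,-18],[19,-18],[19,52],[-19,52]])/1e3
for X in (lift(PLATE,-.022),lift(PO,-.022)): cv2.polylines(q,[np.round(proj(f,X@J.T+seat)).astype(np.int32)],1,(0,255,0))
cv2.imwrite('pics/w3o.png',q)
E
```

```text
[ 0.4682242  -0.21827735  0.17951517] [ 1.50106615e+02 -4.66292191e-02  1.00796192e+02] 5.45
```

View pics/w3o.png

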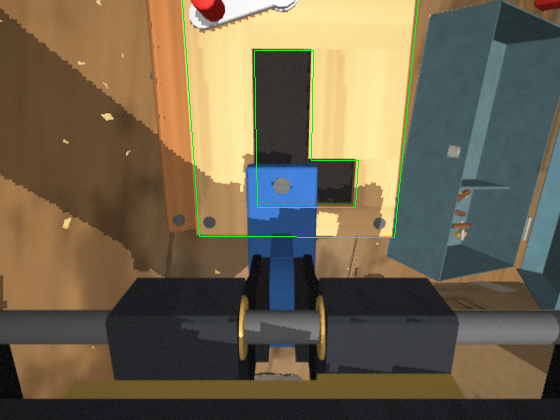

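The overlay from the fixed cameras already matches the pocket (top edge at (283,50), leg corner at (355,207)). The keeper shows at the top of the picture, with its knob at (208,8). I'll refine the seat pose from this view.

```bash
python3 - <<'E'
from fit import *
f='w3'; p,P=pts(f); h=cv2.cvtColor(p,cv2.COLOR_BGR2HSV)
wood=(h[...,0]>8)&(h[...,0]<30)&(h[...,2]>175)&(h[...,1]>50)
Q=P[roi(wood,205,20,405,230)]; Q=Q[~np.isnan(Q[:,0])]
for _ in range(8):
    c0=Q.mean(0); n=np.linalg.svd(Q-c0,full_matrices=False)[2][2]; n*=np.sign(n[2]); r=(Q-c0)@n; Q=Q[abs(r)<max(2.5*r.std(),.001)]
print('n',n.round(4),'tilt',np.degrees(np.arccos(n[2])),'yaw',np.degrees(np.arctan2(-n[1],-n[0])),r.std(),len(Q))
PO=np.array([[-19,-52],[52,-52],[52,-18],[19,-18],[19,52],[-19,52]])/1e3
blue=(h[...,0]>95)&(h[...,0]<130)&(h[...,1]>100)
vis=roi(~cv2.dilate(blue.astype(np.uint8),np.ones((5,5))).astype(bool),225,30,385,228)
vis[160:,235:322]=0
dark=(h[...,2]<105)&vis
def polyc(v):
    J=Rj(v[2]); nn=J[:,2]; s=np.array([v[0],v[1],0]); s[2]=(0.022+nn@c0-nn[:2]@s[:2])/nn[2]; return J,s
V=cv2.resize(vis.astype(np.uint8),None,fx=S,fy=S,interpolation=0); D=cv2.resize(dark.astype(np.uint8),None,fx=S,fy=S,interpolation=0)
def cost(v):
    J,s=polyc(v); m=render(f,[lift(PO,-.022)@J.T+s],dark.shape)&V; return -(m&D).sum()/((m|D).sum())
v=best(cost,[.505,-.152,10.6],[.006,.006,3]); J,s=polyc(v); print(v,s,cost(v))
np.savez('seat.npz',s=s,yaw=v[2])
# knob: red points
for g in('w3','top0','side0'):
    p,P=pts(g); h=cv2.cvtColor(p,cv2.COLOR_BGR2HSV); m=((h[...,0]<8)|(h[...,0]>172))&(h[...,1]>150)
    L=(P-s)@J; m&=(abs(L[...,0]+.03)<.06)&(abs(L[...,1]-.08)<.06)&(L[...,2]>-.02)&(L[...,2]<.04)
    K=L[m]; t=K[K[:,2]>.015]; print(g,len(K),np.nanmean(K,0).round(4),'top',len(t),t.mean(0).round(4) if len(t) else '')
    if len(K): c=K.mean(0); print('angle',np.arctan2(-c[0],-(c[1]-.084)))
# bracket goals
p0,R0=cur(); Rt=R.from_matrix(J@Rb(82.5).T)*R.from_euler('xyz',[180,0,172.5],degrees=True)
lug_t=np.array([0,0,.0126]); lug=p0+R0.apply(lug_t); print('lug in plate',(lug-s)@J*1000,'rot err (tool)',(R0.inv()*Rt).as_rotvec())
print('tool axes in plate',(J.T@R0.as_matrix()).round(3))
E
```

```text
n [-0.4919 -0.0899  0.866 ] tilt 30.002519064521593 yaw 10.35851539301848 0.0006638594147727871 24574
[ 0.53507703 -0.13059688  3.0590773 ] [ 0.53507703 -0.13059688  0.1150635 ] 69711107274700.93
w3 480 [-0.0831  0.043   0.0159] top 285 [-0.084   0.0424  0.0229]
angle 1.1120864630402245
top0 23 [-0.0832  0.0478  0.0224] top 20 [-0.0836  0.0475  0.024 ]
angle 1.160407054976104
side0 54 [-0.0805  0.0495  0.0135] top 27 [-0.0814  0.0481  0.0212]
angle 1.1654452158482052
lug in plate [-29.31686617 -83.23406725  79.15493508] rot err (tool) [-0.00126064 -0.0679073   0.11675064]
tool axes in plate [[-0.116  0.993 -0.005]
 [ 0.991  0.116  0.068]
 [ 0.068  0.003 -0.998]]<stdin>:17: RuntimeWarning: overflow encountered in scalar negative
```

```bash
cat > f3.py <<'E'
from fit import *
f='w3'; p,P=pts(f); h=cv2.cvtColor(p,cv2.COLOR_BGR2HSV)
wood=(h[...,0]>8)&(h[...,0]<30)&(h[...,2]>175)&(h[...,1]>50)
Q=P[roi(wood,205,20,405,230)]; Q=Q[~np.isnan(Q[:,0])]
for _ in range(8):
    c0=Q.mean(0); n=np.linalg.svd(Q-c0,full_matrices=False)[2][2]; n*=np.sign(n[2]); r=(Q-c0)@n; Q=Q[abs(r)<max(2.5*r.std(),.001)]
PO=np.array([[-19,-52],[52,-52],[52,-18],[19,-18],[19,52],[-19,52]])/1e3
blue=(h[...,0]>95)&(h[...,0]<130)&(h[...,1]>100)
vis=roi(~cv2.dilate(blue.astype(np.uint8),np.ones((5,5))).astype(bool),225,30,385,228); vis[160:,235:322]=0
dark=(h[...,2]<105)&vis
def polyc(v):
    J=Rj(v[2]); nn=J[:,2]; s=np.array([v[0],v[1],0]); s[2]=(0.022+nn@c0-nn[:2]@s[:2])/nn[2]; return J,s
V=cv2.resize(vis.astype(np.uint8),None,fx=S,fy=S,interpolation=0); D=cv2.resize(dark.astype(np.uint8),None,fx=S,fy=S,interpolation=0)
def cost(v):
    J,s=polyc(v); m=render(f,[lift(PO,-.022)@J.T+s],dark.shape)&V; return -float((m&D).sum())/float((m|D).sum())
v=best(cost,[.505,-.152,10.6],[.006,.006,3]); J,s=polyc(v); print(v,s,cost(v))
np.savez('seat.npz',s=s,yaw=v[2])
for g in('w3','top0','side0'):
    p,P=pts(g); h=cv2.cvtColor(p,cv2.COLOR_BGR2HSV); m=((h[...,0]<8)|(h[...,0]>172))&(h[...,1]>150)
    L=(P-s)@J; m&=(abs(L[...,0]+.03)<.06)&(abs(L[...,1]-.08)<.06)&(L[...,2]>-.02)&(L[...,2]<.04)
    K=L[m]; t=K[K[:,2]>.015]; print(g,len(K),np.nanmean(K,0).round(4),'top',len(t),t.mean(0).round(4) if len(t) else '')
    if len(K): c=K.mean(0); print('angle',np.arctan2(-c[0],-(c[1]-.084)))
p0,R0=cur(); Rt=R.from_matrix(J@Rb(82.5).T)*R.from_euler('xyz',[180,0,172.5],degrees=True)
lug_t=np.array([0,0,.0126]); lug=p0+R0.apply(lug_t); print('lug in plate',(lug-s)@J*1000,'rot err (tool)',(R0.inv()*Rt).as_rotvec())
print('tool axes in plate',(J.T@R0.as_matrix()).round(3))
E
python3 f3.py
```

```text
[ 0.50374902 -0.15184863 10.78115234] [ 0.50374902 -0.15184863  0.09477206] -0.9518212024324494
w3 491 [-0.0374  0.0684  0.0131] top 264 [-0.0387  0.0684  0.0207]
angle 1.1747391740324897
top0 26 [-0.038   0.0737  0.0179] top 21 [-0.0379  0.0733  0.0212]
angle 1.3067433288315398
side0 54 [-0.0339  0.0743  0.01  ] top 19 [-0.0359  0.0734  0.0199]
angle 1.292133217626466
lug in plate [  1.74813238 -58.73335427  84.65009113] rot err (tool) [-1.22761081e-03 -5.91815939e-04 -1.02239570e-05]
tool axes in plate [[ 0.     1.    -0.001]
 [ 1.    -0.     0.001]
 [ 0.001 -0.001 -1.   ]]
```

drive_tool([
  [[20,-0.6,5],[0,0,0],1],
  [[20,-0.6,15],[0,0,0],1],
  [[18.7,-0.5,20],[0,0,0],1],
  [[0,0,15],[0,0,0],1],
  [[0,0,11],[0,0,0],1],
  [[0,0,0],[0,0,0],1],
  [[0,0,0],[0,0,0],1],
  [[0,0,0],[0,0,0],1],
])

```text
time_s: 6.17
tool_pos: [0.4889, -0.1562, 0.1232]
tool_rot: [150.0, 0.0, 100.7]
force: [-0.5, -0.6, -1.2]
grip_width: 0.0103
grasp_force: 25.0
```

```bash
cat > look.py <<'E'
import sys
from fit import *
f=sys.argv[1]; Z=np.load('seat.npz'); s=Z['s']; J=Rj(float(Z['yaw']))
PO=np.array([[-19,-52],[52,-52],[52,-18],[19,-18],[19,52],[-19,52]])/1e3
L=[]
for _ in range(1): p0,R0=cur()
p,d=snap('wrist',f); q=p.copy()
lug=p0+R0.apply([0,0,.0126]); print(env.get_obs()['time_s'],'lug in plate',((lug-s)@J*1000).round(1),'tilt',np.degrees(R.from_matrix(J.T@R0.as_matrix()@np.array([[0,1,0],[1,0,0],[0,0,-1]])).as_rotvec()).round(2))
for X in (lift(PLATE,-.022),lift(PO,-.022)): cv2.polylines(q,[np.round(proj(f,X@J.T+s)).astype(np.int32)],1,(0,255,0))
A=R0.as_matrix()@np.array([[0,1,0],[1,0,0],[0,0,-1]])
for X in polys3(f,A,lug)[:2]: cv2.polylines(q,[np.round(proj(f,X)).astype(np.int32)],1,(0,0,255))
c=np.hstack([cv2.resize(p[20:300,200:400],(400,560),interpolation=2),cv2.resize(q[20:300,200:400],(400,560),interpolation=0)])
cv2.imwrite(f'pics/{f}o.png',c)
E
python3 look.py w4
```

```text
6.2167 lug in plate [ 0.9 -1.5 19.7] tilt [-0.06 -0.04 -0.08]
```

View pics/w4o.png

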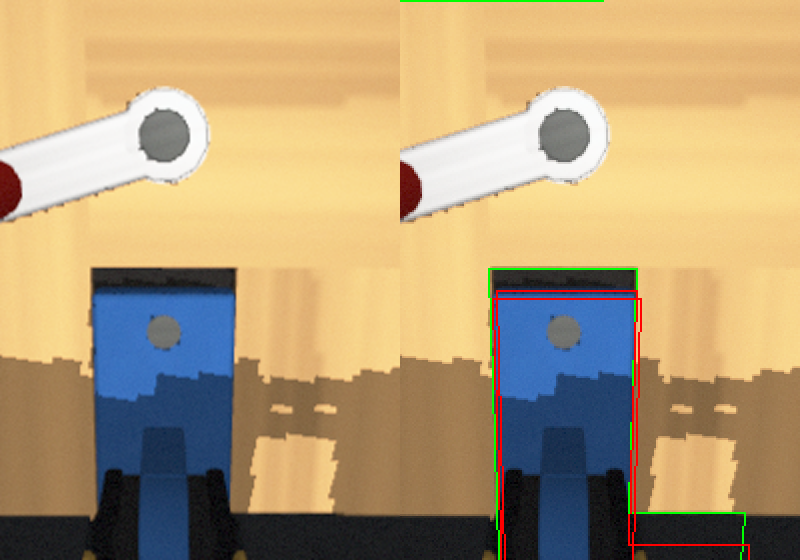

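The left half shows the pocket's +y end at rows 268–292 ahead of the bracket's end edge (row 293). The foot (columns 94–234) sits centred between the pocket sides (91–236). Solving for the exact offset.

```bash
python3 - <<'E'
from fit import *
from scipy.optimize import least_squares
Z=np.load('seat.npz'); s=Z['s']; J=Rj(float(Z['yaw'])); f='w4'
img=lambda x,y:np.array([200+x/2-.25,20+y/2-.25])
def solve(z,half,yend,l,r,row):
    def e(o):
        u=proj(f,(np.array([[-half,yend,z],[half,yend,z]])+[o[0],o[1],0])@J.T+s)
        return [u[0,0]-img(l,0)[0],u[1,0]-img(r,0)[0],u[:,1].mean()-img(0,row)[1]]
    q=least_squares(e,[0,0],x_scale=1e-3,diff_step=1e-4); return q.x*1000,q.fun
print('foot',solve(-.020+.0197,.017,.050,93.5,235,293))
print('pocket',solve(-.022,.019,.052,91,237,268))
E
```

```text
foot (array([ 0.50035337, -0.19851548]), array([-1.31467218,  1.31489277,  0.07853434]))
pocket (array([0.46770528, 0.30655415]), array([-0.27297217,  0.27301762,  0.01617802]))
```

```bash
python3 - <<'E'
from fit import *
Z=np.load('seat.npz'); s=Z['s']; J=Rj(float(Z['yaw']))
_,P=pts('w4'); L=((P-s)@J*1000)
for n,(x,y) in dict(foot1=(265,175),foot2=(300,175),foot3=(260,190),foot4=(305,190),lugtop=(282,270),lug=(282,245),wood=(350,120),pock=(282,158)).items(): print(n,L[y-2:y+3,x-2:x+3].reshape(-1,3).mean(0).round(1))
for y in (180,200):
    print([ (x,L[y,x].round(1).tolist()) for x in (245,246,247,248,249,314,315,316,317,318,319)])
z=np.load('pics/w4.npz'); T=z['T']; p=np.array([.4889,-.1562,.1232]); print(np.round((T[:3,3]-s)@J*1000,1))
E
```

```text
foot1 [-7.4 45.5 -1.3]
foot2 [ 9.  45.5 -1.4]
foot3 [-9.9 38.3 -1.4]
foot4 [nan nan nan]
lugtop [ 0.4 14.1 34.5]
lug [ 0.5 16.3 13.6]
wood [ 34.9  69.2 -22.1]
pock [  0.6  48.8 -30.1]
[(245, [-19.0, 38.5, -22.0]), (246, [-16.5, 42.9, -2.5]), (247, [-15.9, 43.2, -0.9]), (248, [-15.5, 43.1, -1.5]), (249, [-15.0, 43.2, -1.3]), (314, [15.7, 43.0, -1.7]), (315, [16.1, 43.0, -1.8]), (316, [16.7, 42.7, -2.8]), (317, [17.0, 43.1, -1.3]), (318, [19.6, 38.3, -22.3]), (319, [20.2, 38.2, -23.1])]
[(245, [-19.4, 27.4, -22.6]), (246, [-19.0, 27.0, -24.1]), (247, [-16.3, 33.3, -1.4]), (248, [-15.8, 33.3, -1.7]), (249, [-15.3, 33.3, -1.5]), (314, [15.9, 33.1, -2.1]), (315, [16.4, 33.2, -1.5]), (316, [16.9, 33.0, -2.4]), (317, [19.4, 27.3, -22.7]), (318, [19.9, 27.3, -22.7]), (319, [20.4, 27.5, -21.9])]
[  0.4  81.8 171.2]
```

Offset is about +0.7 mm in plate y and about 0 in x, with 18.6 mm left to descend. Going down in stages.

drive_tool([
  [[0.7,0,3],[0,0,0],1],
  [[0,0,4],[0,0,0],1],
  [[0,0,3],[0,0,0],1],
  [[0,0,2],[0,0,0],1],
  [[0,0,1.5],[0,0,0],1],
  [[0,0,1.5],[0,0,0],1],
  [[0,0,0],[0,0,0],1],
  [[0,0,0],[0,0,0],1],
])

```text
time_s: 6.88
tool_pos: [0.4959, -0.1542, 0.1095]
tool_rot: [150.0, -0.0, 100.6]
force: [-0.5, 0.2, -1.7]
grip_width: 0.0104
grasp_force: 25.0
```

drive_tool([
  [[0,0,1],[0,0,0],1],
  [[0,0,1],[0,0,0],1],
  [[0,0,0.8],[0,0,0],1],
  [[0,0,0],[0,0,0],1],
  [[0,0,0],[0,0,0],1],
])

```text
time_s: 7.3
tool_pos: [0.4973, -0.154, 0.1071]
tool_rot: [150.0, -0.0, 100.6]
force: [-0.3, 0.5, -1.1]
grip_width: 0.01
grasp_force: 25.0
```

```bash
python3 look.py w5; python3 - <<'E'
from fit import *
print(env.get_obs()['force'])
Z=np.load('seat.npz'); s=Z['s']; J=Rj(float(Z['yaw']))
p,P=pts('w5'); L=((P-s)@J*1000)
for n,(x,y) in dict(foot1=(265,175),foot2=(295,175),foot3=(265,200),wood=(350,120)).items(): print(n,np.nanmean(L[y-4:y+5,x-4:x+5].reshape(-1,3),0).round(1))
E
```

```text
7.35 lug in plate [ 0.3 -0.9  1.5] tilt [-0.06 -0.01 -0.12]
[-1.08315208  0.4531764  -1.52117034]
foot1 [ -8.   46.1 -19.6]
foot2 [  6.1  46.1 -19.5]
foot3 [ -8.2  34.  -19.5]
wood [ 31.2  70.9 -22.4]
```

View pics/w5o.png

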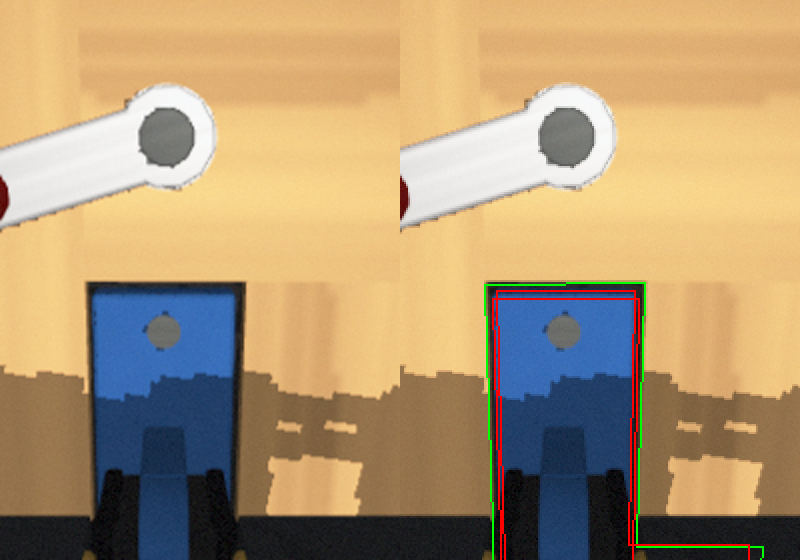

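The foot is inside the pocket with an even dark gap on all visible sides (rows 283–293, columns 88–95 and 236–245), about 0.7 mm above the floor. I'll press down until contact and release.

drive_tool([
  [[0,0,0.5],[0,0,0],1],
  [[0,0,0.5],[0,0,0],1],
  [[0,0,0],[0,0,0],1],
  [[0,0,0],[0,0,0],1],
])

```text
time_s: 7.68
tool_pos: [0.4976, -0.1539, 0.1067]
tool_rot: [150.0, -0.1, 100.7]
force: [-6.5, 1.0, 5.9]
grip_width: 0.0099
grasp_force: 25.0
```

Contact is felt at about 9 N along the normal. Opening and backing off.

drive_tool([
  [[0,0,-0.3],[0,0,0],0.45],
  [[0,0,0],[0,0,0],0.45],
  [[0,0,0],[0,0,0],0.45],
  [[0,0,0],[0,0,0],0.45],
  [[0,0,0],[0,0,0],0.45],
  [[0,0,-10],[0,0,0],0.45],
  [[0,0,-25],[0,0,0],0.45],
  [[0,0,-30],[0,0,0],0.45],
  [[0,0,-25],[0,0,0],0.45],
  [[-20,0,0],[0,0,0],0.45],
  [[0,0,0],[0,0,0],0.45],
  [[0,0,0],[0,0,0],0.45],
])

```text
time_s: 8.68
tool_pos: [0.463, -0.1831, 0.1745]
tool_rot: [149.9, 0.0, 100.4]
force: [0.7, 1.6, 0.3]
grip_width: 0.0483
grasp_force: 0.0
```

```bash
cat > chk.py <<'E'
import sys
from fit import *
f=sys.argv[1]; Z=np.load('seat.npz'); s=Z['s']; J=Rj(float(Z['yaw'])); p0,R0=cur()
p,d=snap('wrist',f); _,P=pts(f); L=((P-s)@J*1000); h=cv2.cvtColor(p,cv2.COLOR_BGR2HSV)
o=env.get_obs(); print(o['time_s'],'tcp in plate',((p0-s)@J*1000).round(1),'grip',o['grip_width'],o['tool_rot'])
blue=(h[...,0]>95)&(h[...,0]<130)&(h[...,1]>100)
Q=L[blue&(abs(L[...,2]+20)<6)&(abs(L[...,0])<60)&(abs(L[...,1])<60)]; G=np.c_[Q[:,:2],np.ones(len(Q))]
if len(Q): print('foot top plane a,b,c',np.linalg.lstsq(G,Q[:,2],rcond=None)[0].round(4),len(Q),'x',np.percentile(Q[:,0],[.5,99.5]),'y',np.percentile(Q[:,1],[.5,99.5]))
W=L[(h[...,2]>175)&(abs(L[...,2]+22)<3)&(abs(L[...,0])<60)]; print('wood z',np.median(W[:,2]))
red=((h[...,0]<8)|(h[...,0]>172))&(h[...,1]>150)&(abs(L[...,2]-5)<25)&(np.abs(L[...,1]-60)<60)&(np.abs(L[...,0]+20)<50)
K=L[red]; t=K[K[:,2]>17]
if len(t): print('knob top',len(t),np.median(t,0).round(1),t.min(0).round(1),t.max(0).round(1),'angle',np.arctan2(-t[:,0].mean(),84-t[:,1].mean()))
cv2.imwrite(f'pics/{f}o.png',p)
E
python3 chk.py w6
```

```text
8.7333 tcp in plate [  0.1 -23.1  92. ] grip 0.04802056720414344 [ 1.49949993e+02 -1.83623009e-02  1.00496514e+02]
foot top plane a,b,c [-5.70000e-03 -5.10000e-03 -1.99862e+01] 7358 x [-17.07178403  48.54803859] y [-48.5349673  49.3677614]
wood z -22.034544751067813
knob top 557 [-39.1  72.7  21.6] [-46.   66.2  17. ] [-33.1  79.1  23.9] angle 1.2917174697005285
```

View pics/w6o.png

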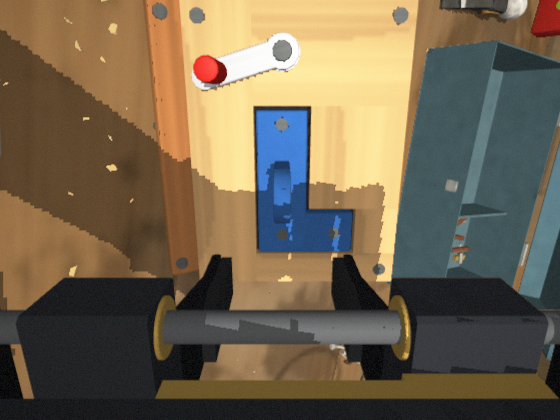

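The bracket is seated: the foot top lies parallel at z = -20.0 mm (plate axes) and the even dark gap is visible round (256–353, 107–252). The knob is at (-39.8, 72.5), so the keeper angle is 1.29. Moving over the knob.

drive_tool([
  [[20,-10,0],[0,0,0],0.45],
  [[25,-10,0],[0,0,0],0.45],
  [[25,-10,10],[0,0,0],0.45],
  [[24,-10,10],[0,0,0],0.45],
  [[0,0,10],[0,0,0],0.45],
  [[0,0,0],[0,0,0],0.45],
  [[0,0,0],[0,0,0],0.45],
  [[0,0,0],[0,0,0],0.45],
])

```text
time_s: 9.4
tool_pos: [0.4472, -0.1342, 0.1522]
tool_rot: [149.4, 0.2, 100.8]
force: [0.0, 0.0, 1.4]
grip_width: 0.0478
grasp_force: 0.0
```

```bash
python3 chk.py w7
```

```text
9.45 tcp in plate [-16.5  27.9  75.9] grip 0.04816822524768812 [149.37139238   0.21484408 100.86724906]
foot top plane a,b,c [-2.2000e-03 -7.9000e-03 -1.9975e+01] 4618 x [-17.25606513  19.80397511] y [-36.21119325  49.77772632]
wood z -22.139506969268353
knob top 512 [-39.5  73.7  21.7] [-45.9  67.   17.1] [-33.3  79.7  23.5] angle 1.3129146973947625
```

The move was cut short, so I check the joints.

```bash
python3 -c "
from h import *
o=env.get_obs(); print(np.round(o['qpos'],1), o['force'],o['effort'])"
```

```text
[ 28.8 -16.   -2.  135.  -29.8  39.7  57.3] [ 0.12865954 -0.56293911 -1.00048283] [  0.44801258 -14.09061581   0.26525223 -29.66317356  -1.37740128
  -1.3106364   -0.04326141]
```

Joints 2 and 4 are at their limits, because the 30° lean needs the wrist too close to the base there. I'll use a vertical tool closing along the plate's level y instead. It will swing the knob most of the way, then push with closed fingers to the stop.

```bash
cat > plan.py <<'E'
from fit import *
Z=np.load('seat.npz'); s=Z['s']; yaw=float(Z['yaw']); J=Rj(yaw)
def W(x,y,z,up=0): return s+J@np.array([x,y,z])/1e3+[0,0,up/1e3+.003]   # TCP for grasp point at plate (x,y,z) mm, tool vertical
E
python3 - <<'E'
from plan import *
p0,R0=cur(); Rt=Rd(yaw); print((R0.inv()*Rt).as_rotvec())
for r in rows(p0,R0,W(-40,72.5,14,65),Rt,16): print(r)
print(W(-40,72.5,14),W(-40,72.5,14,65))
E
```

```text
[ 0.42163966 -0.41653076  1.53234341]
[[2.8, 0.6, 0.2], [0.0264, -0.026, 0.0958]]
[[2.8, 0.4, 0.1], [0.0264, -0.026, 0.0958]]
[[2.9, 0.1, 0.0], [0.0264, -0.026, 0.0958]]
[[2.9, -0.2, -0.0], [0.0264, -0.026, 0.0958]]
[[2.8, -0.4, -0.1], [0.0264, -0.026, 0.0958]]
[[2.8, -0.7, -0.2], [0.0264, -0.026, 0.0958]]
[[2.7, -1.0, -0.2], [0.0264, -0.026, 0.0958]]
[[2.6, -1.2, -0.3], [0.0264, -0.026, 0.0958]]
[[2.4, -1.5, -0.3], [0.0264, -0.026, 0.0958]]
[[2.3, -1.7, -0.3], [0.0264, -0.026, 0.0958]]
[[2.1, -1.9, -0.3], [0.0264, -0.026, 0.0958]]
[[1.9, -2.1, -0.3], [0.0264, -0.026, 0.0958]]
[[1.7, -2.3, -0.3], [0.0264, -0.026, 0.0958]]
[[1.4, -2.5, -0.3], [0.0264, -0.026, 0.0958]]
[[1.2, -2.6, -0.2], [0.0264, -0.026, 0.0958]]
[[0.9, -2.7, -0.2], [0.0264, -0.026, 0.0958]]
[ 0.4492813  -0.08841763  0.08989641] [ 0.4492813  -0.08841763  0.15489641]
```

drive_tool([
  [[2.8,0.6,0],[0.0264,-0.026,0.0958],0.45],
  [[2.8,0.4,0],[0.0264,-0.026,0.0958],0.45],
  [[2.9,0.1,0],[0.0264,-0.026,0.0958],0.45],
  [[2.9,-0.2,0],[0.0264,-0.026,0.0958],0.45],
  [[2.8,-0.4,0],[0.0264,-0.026,0.0958],0.45],
  [[2.8,-0.7,0],[0.0264,-0.026,0.0958],0.45],
  [[2.7,-1,0],[0.0264,-0.026,0.0958],0.45],
  [[2.6,-1.2,0],[0.0264,-0.026,0.0958],0.45],
  [[2.4,-1.5,0],[0.0264,-0.026,0.0958],0.45],
  [[2.3,-1.7,0],[0.0264,-0.026,0.0958],0.45],
  [[2.1,-1.9,0],[0.0264,-0.026,0.0958],0.45],
  [[1.9,-2.1,0],[0.0264,-0.026,0.0958],0.45],
])

```text
time_s: 10.45
tool_pos: [0.4496, -0.0994, 0.153]
tool_rot: [173.0, -4.6, 32.8]
force: [-0.4, -0.7, -0.2]
grip_width: 0.048
grasp_force: 0.0
```

drive_tool([
  [[1.7,-2.3,0],[0.0264,-0.026,0.0958],0.45],
  [[1.4,-2.5,0],[0.0264,-0.026,0.0958],0.45],
  [[1.2,-2.6,0],[0.0264,-0.026,0.0958],0.45],
  [[0.9,-2.7,0],[0.0264,-0.026,0.0958],0.45],
  [[0,0,0],[0,0,0],0.45],
  [[0,0,0],[0,0,0],0.45],
  [[0,0,0],[0,0,0],0.45],
  [[0,0,0],[0,0,0],0.45],
])

```text
time_s: 11.12
tool_pos: [0.4493, -0.0888, 0.1518]
tool_rot: [180.0, 0.0, 10.8]
force: [-0.5, -0.0, -0.9]
grip_width: 0.0476
grasp_force: 0.0
```

```bash
python3 - <<'E'
from plan import *
p0,R0=cur(); Rt=Rd(yaw); print(np.round(env.get_obs()['qpos'],1),(R0.inv()*Rt).as_rotvec().round(4), 'to hover',(R0.inv().apply(W(-40,72.5,14,65)-p0)*1000).round(1),'to grasp',(Rt.inv().apply(W(-40,72.5,14)-p0)*1000).round(1))
E
python3 chk.py w8
```

```text
[ 46.2   0.5 -38.2 114.9   0.4  64.8 -71.3] [0.0004 0.0008 0.0006] to hover [ 0.  -0.3 -3.1] to grasp [ 0.  -0.3 61.9]
11.1667 tcp in plate [-7.6 72.2 70.2] grip 0.048019235300657985 [1.79976392e+02 5.24206362e-02 1.07832701e+01]
foot top plane a,b,c [-2.8300e-02 -1.1700e-02 -1.9772e+01] 10986 x [-15.20460994  49.74179361] y [-49.0288903   50.07808996]
wood z -21.712872845432017
knob top 371 [-36.5  73.5  21.4] [-45.2  66.6  17. ] [-32.1  79.8  23.1] angle 1.2881783913622247
```

drive_tool([
  [[0,0,25],[0,0,0],0.45],
  [[0,0,22],[0,0,0],0.45],
  [[0,0,10],[0,0,0],0.45],
  [[0,0,4],[0,0,0],0.6],
  [[0,0,0],[0,0,0],1],
  [[0,0,0],[0,0,0],1],
  [[0,0,0],[0,0,0],1],
  [[0,0,0],[0,0,0],1],
  [[0,0,0],[0,0,0],1],
  [[0,0,0],[0,0,0],1],
], newtons=15)

```text
time_s: 12.0
tool_pos: [0.45, -0.089, 0.0913]
tool_rot: [180.0, -0.0, 10.7]
force: [-0.8, -1.1, 2.8]
grip_width: 0.0131
grasp_force: 15.0
```

```bash
python3 - <<'E'
from plan import *
p0,R0=cur(); o=env.get_obs(); print(((p0-s)@J*1000).round(1),o['grip_width'],o['grasp_force'],o['force'])
k=lambda t:np.array([-42*np.sin(t),84-42*np.cos(t),0])
a=np.linspace(1.29,.35,10)
for i in range(9): print(a[i+1].round(2),(R0.inv().apply(J@(k(a[i+1])-k(a[i])))).round(1).tolist())
E
```

```text
[-37.2  71.8  17.5] 0.013140413045856144 14.998204729054123 [-0.76240924 -1.12122478  2.76501316]
1.19 [1.2, 4.1, -0.7]
1.08 [1.6, 4.0, -0.9]
0.98 [2.0, 3.8, -1.1]
0.87 [2.3, 3.5, -1.3]
0.77 [2.6, 3.2, -1.5]
0.66 [2.9, 2.9, -1.7]
0.56 [3.1, 2.5, -1.8]
0.45 [3.3, 2.1, -1.9]
0.35 [3.5, 1.7, -2.0]
```

drive_tool([
  [[1.2,4.1,-0.7],[0,0,0],1],
  [[1.6,4.0,-0.9],[0,0,0],1],
  [[2.0,3.8,-1.1],[0,0,0],1],
  [[2.3,3.5,-1.3],[0,0,0],1],
  [[2.6,3.2,-1.5],[0,0,0],1],
  [[2.9,2.9,-1.7],[0,0,0],1],
  [[3.1,2.5,-1.8],[0,0,0],1],
  [[3.3,2.1,-1.9],[0,0,0],1],
  [[3.5,1.7,-2.0],[0,0,0],1],
  [[0,0,0],[0,0,0],1],
  [[0,0,0],[0,0,0],1],
])

```text
time_s: 12.92
tool_pos: [0.4751, -0.112, 0.1028]
tool_rot: [-179.9, 0.3, 10.7]
force: [-4.2, 2.0, 1.4]
grip_width: 0.0134
grasp_force: 15.0
```

```bash
python3 chk.py w9
```

```text
12.9667 tcp in plate [-13.9  44.5  17.3] grip 0.012905806301858782 [-179.87674779    0.29412112   10.70167129]
foot top plane a,b,c [-2.99000e-02 -1.04000e-02 -1.96885e+01] 14919 x [-14.87540137  49.88489258] y [-48.87596294  49.39812994]
wood z -21.87668638347936
knob top 565 [-8.1 45.1 20.6] [-18.1  38.   17. ] [-4.5 51.8 23. ] angle 0.2137661218230598
```

View pics/w9o.png

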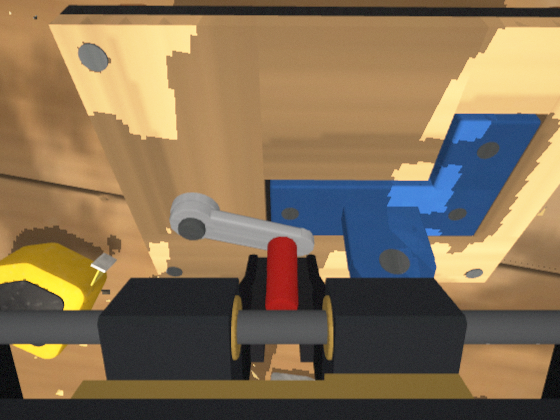

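The bar lies over the bracket's end with the keeper at about 0.35 rad (knob at (283,270)); the lug is clear on the right. I release, back out along the knob, and close the fingers below it.

drive_tool([
  [[0,0,0],[0,0,0],0.76],
  [[0,0,0],[0,0,0],0.76],
  [[0,0,0],[0,0,0],0.76],
  [[-5,0,-8.6],[0,0,0],0.76],
  [[-10,0,-17.3],[0,0,0],0.76],
  [[-5,0,-8.6],[0,0,0],0.76],
  [[-11,0,0],[0,0,0],1],
  [[0,0,0],[0,0,0],1],
  [[0,0,0],[0,0,0],1],
  [[0,0,0],[0,0,0],1],
  [[0,0,0],[0,0,0],1],
])

```text
time_s: 13.88
tool_pos: [0.4467, -0.1177, 0.138]
tool_rot: [-180.0, 0.0, 10.7]
force: [-0.7, 0.3, 0.5]
grip_width: 0.0016
grasp_force: 0.0
```

```bash
cat > pos.py <<'E'
from plan import *
p0,R0=cur(); o=env.get_obs(); print('h,y,height',((p0-s)@Rb(yaw)*1000).round(1),o['grip_width'],o['force'])
E
python3 pos.py; python3 chk.py w10
```

```text
h,y,height [-49.7  44.2  43.2] 0.0015802217587068748 [-0.69671767  0.30104882  0.45692741]
13.9333 tcp in plate [-21.4  44.2  62.3] grip 0.0012819766484781301 [-1.79939654e+02  5.97433277e-02  1.07117364e+01]
foot top plane a,b,c [-2.58000e-02 -1.08000e-02 -1.97972e+01] 12761 x [-15.10897605  49.75665918] y [-48.94493506  49.31005424]
wood z -21.76821244495951
knob top 569 [-9.6 44.9 21.5] [-18.5  38.6  17. ] [-4.6 51.6 23.1] angle 0.25440712168268476
```

drive_tool([
  [[0,0,14],[0,0,0],1],
  [[0,0,14],[0,0,0],1],
  [[5,0,0],[0,0,0],1],
  [[5,0,0],[0,0,0],1],
  [[3,0,0],[0,0,0],1],
  [[3,0,0],[0,0,0],1],
  [[2,0,0],[0,0,0],1],
  [[2,0,0],[0,0,0],1],
  [[1,0,0],[0,0,0],1],
  [[0,0,0],[0,0,0],1],
  [[0,0,0],[0,0,0],1],
])

```text
time_s: 14.85
tool_pos: [0.4672, -0.1143, 0.1103]
tool_rot: [180.0, 0.0, 10.7]
force: [-1.9, -2.7, 3.2]
grip_width: 0.0003
grasp_force: 1.6
```

```bash
python3 pos.py; python3 chk.py w11
```

```text
h,y,height [-28.9  43.7  15.5] 0.00032009435357017866 [-1.86348248 -2.68431602  3.24907433]
14.9 tcp in plate [-17.3  43.7  27.9] grip 0.0004157582884481889 [1.79996397e+02 2.21918079e-02 1.06708577e+01]
foot top plane a,b,c [-2.93000e-02 -1.04000e-02 -1.97129e+01] 14051 x [-15.06432148  49.87810404] y [-48.93212156  49.12825014]
wood z -21.825924800811485
knob top 771 [-0.3 43.1 21.4] [-11.   36.5  17. ] [ 4.5 50.1 23. ] angle 0.026448247144759695
```

drive_tool([
  [[1,0,0],[0,0,0],1],
  [[1,0,0],[0,0,0],1],
  [[1,0,0],[0,0,0],1],
  [[0,0,0],[0,0,0],1],
  [[0,0,0],[0,0,0],1],
])

```text
time_s: 15.32
tool_pos: [0.4699, -0.1133, 0.1099]
tool_rot: [-180.0, 0.0, 10.7]
force: [-2.2, -3.2, 0.1]
grip_width: 0.0005
grasp_force: 1.2
```

drive_tool([
  [[1,0,0],[0,0,0],1],
  [[1,0,0],[0,0,0],1],
  [[0,0,0],[0,0,0],1],
  [[0,0,0],[0,0,0],1],
])

```text
time_s: 15.65
tool_pos: [0.4709, -0.1133, 0.1098]
tool_rot: [-180.0, 0.2, 10.7]
force: [-4.0, -3.0, 3.4]
grip_width: 0.0005
grasp_force: 2.7
```

drive_tool([
  [[1,0,0],[0,0,0],1],
  [[0,0,0],[0,0,0],1],
  [[0,0,0],[0,0,0],1],
])

```text
time_s: 15.9
tool_pos: [0.4711, -0.1133, 0.1097]
tool_rot: [-179.9, 0.3, 10.7]
force: [-6.2, -3.3, 5.0]
grip_width: 0.0005
grasp_force: 3.7
```

```bash
python3 pos.py; python3 chk.py w12
```

```text
h,y,height [-24.9  43.9  14.9] 0.0005433812421105918 [-6.20575446 -3.26319448  4.97765566]
15.95 tcp in plate [-14.1  43.9  25.3] grip 0.00026128649549481977 [-179.94855957    0.29932422   10.66119082]
foot top plane a,b,c [-2.86000e-02 -1.02000e-02 -1.97113e+01] 13415 x [-15.10820001  49.88510865] y [-48.91095112  48.88792701]
wood z -21.803747884246526
knob top 786 [ 3.7 42.9 21.4] [-6.4 36.1 17. ] [ 8.1 49.8 23. ] angle -0.07230493337066274
```

The force is rising without motion and the knob is centred at about x = 0, so the keeper is at its stop. Backing off.

drive_tool([
  [[-5,0,0],[0,0,0],1],
  [[-12,0,-5],[0,0,0],1],
  [[-8,0,-20],[0,0,0],1],
  [[0,0,-30],[0,0,0],1],
  [[0,0,-30],[0,0,0],1],
  [[0,0,-25],[0,0,0],1],
  [[0,0,0],[0,0,0],1],
  [[0,0,0],[0,0,0],1],
  [[0,0,0],[0,0,0],1],
])

```text
time_s: 16.7
tool_pos: [0.4484, -0.1168, 0.2193]
tool_rot: [-179.9, 0.1, 10.7]
force: [-0.4, -0.7, -0.8]
grip_width: 0.0004
grasp_force: 0.0
```

```bash
python3 pos.py; python3 chk.py w13
```

```text
h,y,height [-47.9  44.8 124.6] 0.00044833513531894714 [-0.4172354  -0.65470259 -0.83309484]
16.75 tcp in plate [ 20.8  44.8 131.8] grip 0.0002124935635376269 [-1.79882455e+02  1.22153496e-01  1.07258132e+01]
foot top plane a,b,c [-2.51000e-02 -1.07000e-02 -1.97364e+01] 5896 x [-15.24192498  49.78061833] y [-48.88868903  49.27364129]
wood z -21.556293183140454
knob top 305 [ 2.9 43.1 21.7] [-5.1 36.4 17.2] [ 7.9 49.7 23.1] angle -0.05879416955976429
```

View pics/w13o.png

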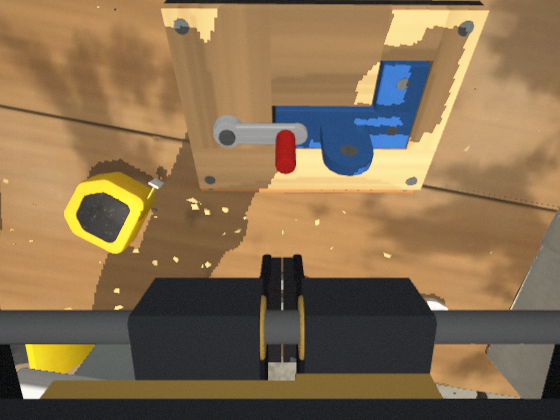

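The bar (225–305, row 131) lies parallel to the bracket's bar over its end. The bracket sits flush in the pocket, the tape is undisturbed and the gripper is clear. Handing in.

```bash
python3 -c "
from cell import env
print(env.sign_off())"
```

```text
the job is handed in; nothing more can be done
None
```

The job is handed in at about 17 s, verdict not shown: in the last views the bracket lies flat in the pocket with the keeper at its stop and the gripper clear; I steered clear of the tape, jar and box.

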